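# Put the sharpening stone away in the push-latch tip-out bin

### The job

Put the brown-and-cream pocket sharpening stone away in the red-fronted tip-out bin: press the red front inward until its spring catch lets go and the bin swings open, then put the stone in the bin and leave the bin open. Keep the blue-fronted bin shut, and leave the knife and the oil bottle where they are.

Things in the scene. Friction and masses are not known exactly. Their poses are not given: they have to be found in the camera images.
- red_bin (a joint): Angle in rad of the red tip-out bin: 0 shut and latched, negative pressed in (stop -0.055), 0.9 fully open. No handle; it cannot be pulled open. Pressed in by about 0.03 rad (some 3 mm and 4 to 8 N at the press point) its catch slips off; as the hand withdraws a spring swings the bin out, top first, within about 1 s and holds it open. It does not latch again.
- red_unit: Grey steel storage unit fixed to the table, 120 mm deep (x, its front faces its -x), 156 wide (y), 130 high, red front, broad red strip on its top; the top starts 30 mm behind the front, so the panel's top edge stands free. Origin: centre of its underside. Its one bin hinges along the bottom front edge.
- red_press (a point): Centre of a small white disc on the outer face of the red panel, the point to press: mid-width, 90 mm above the table when shut (36 mm below the panel's top edge). It moves with the bin. x points into the unit (the way to press, level when shut), y along the width, z up the panel. Panel 144 mm wide, 112 high, 4 thick; open, its top rim is about 88 mm out from the unit's front and 83 mm above the table.
- red_trough (a point): On the bin's hinge line, mid-width, 12 mm above the table, 4 mm behind the unit's front; axes as red_press. The bin's tray behind the panel is 130 mm wide inside (y), 77 deep (x), back wall 55 high. Fully open, panel and tray floor form a V-shaped trough with this line at its bottom, open from above between the unit's front and the panel's rim.
- blue_bin (a joint): Angle in rad of the blue bin: the same kind of unit and bin with a blue front and a blue strip on top, standing beside the red one (either may be the nearer to the robot). Starts shut, 0, and must stay shut.
- blue_press (a point): Centre of the white disc on the blue panel, placed and oriented as on the red one.
- stone_center (a point): Centre of the pocket sharpening stone, a loose bar 100 x 34 x 22 mm, 0.1 to 0.25 kg, lower half brown and upper half cream, lying flat on the table (centre 11 mm up). x axis along its 100 mm length, y across its 34 mm width, z up.
- knife_mid (a point): Middle of a kitchen knife lying on the table, about 275 mm long along its x axis, 36 wide, 16 high, black handle; this point is 8 mm up. Bystander.
- oil: Amber oil bottle with a yellow cap, 56 mm diameter, 130 high, standing upright; origin at the centre of its underside. Bystander.

How it is judged:
By the outcome, as a careful person would: the job done as asked, in the order asked, and still so for the second after the job is handed in, with the robot touching nothing.
It also fails if it takes over 56 s, if anything falls off the work surface, if the arm or the gripper's body presses on something with over 40 N, if the wrist force passes 120 N, or if a joint passes its speed limit or range.

### The arm

A 6-joint arm with a two-finger parallel gripper is mounted at the origin on the work surface. World frame = base frame: x ahead of the robot, y to its left, z up, the work surface at z = 0. Lengths are in m, angles in rad, forces in N, time in s.
With the tool pointing down it reaches from about 0.275 to 0.85 m from the base axis. Payload 19 kg.
Tool frame: the origin (TCP) lies at the very end of the fingers, on their centre line; the grasp point (between the pads) lies env.hold_point_z behind it (env.hold_point_z is the distance from the TCP to the grasp point, in m); z points along the fingers, y is the line along which they close (so a half turn about z gives the same grasp; the last joint's range is limited). The gripper opens to 85 mm and grips with 20 to 120 N. Pads are 22 mm wide; open, the fingers measure 114 mm over their backs; the gripper's body (76 mm by 85 mm) begins 54 mm behind the grasp point. The pads swing forward as they close: fully open they stand 13 mm farther back than shut.
Start: joints at [1.2, 0.15, 1.437, -0, 1.554, -0.134], TCP at [0.135, 0.559, 0.231] pointing down, gripper open.
Joint ranges: [-2.8, 2.8], [-0.68, 2.1], [0.12, 2.68], [-1.39, 4.53], [0.16, 2.79], [-2.81, 2.81]. Speed limits (rad/s): [1.89, 1.89, 2.22, 3.01, 3.01, 3.01].

### API

Orientations are given as [roll, pitch, yaw] about the fixed x, y, z axes, in that order (R = Rz(yaw) Ry(pitch) Rx(roll)).
In Python, from bench import env, grab_frame, camera_info, order, find_in gives the robot as it stands.
- The arm moves only by the tool servo_tool, never from a script. Its argument "rows" is a list of rows, each an object of numbers: "tx", "ty", "tz": the shift along the tool's x, y, z scaled (see below); "rx", "ry", "rz": the turn, a rotation vector about the tool's x, y, z scaled (see below). A call has 1 to 20 rows; each row is the pose to reach, as a shift and turn from the pose commanded when the call began, along the tool's axes at that moment; what a row does not reach only later rows make up. The controller multiplies each number of a shift by 200 mm and each number of a turn by 30 degrees. A row lasts 1/8 s, in which the tool goes at most 62.5 mm and 10.7 degrees, less where a joint would pass 70% of its speed; a pose out of reach is approached as far as the arm can. A call with a number of a shift or a turn outside -1 to 1 is refused whole. A call with a gripper value outside its range is refused whole. "gripper" is the finger opening in mm, from 0 to 85.4, set as the call begins (left out, the last holds). The fingers move at their own pace and stop on an object; the grip force is fixed at half the most. Time passes only in rows, so rows that repeat a pose let the fingers close. It gives the time, the measured TCP pose, the force, the opening and the grip force at its end, in the units of the state.
- env.read_state(): the state, without advancing time (a new reading comes with each control period).
- grab_frame(name): name is "side" or "top" or "wrist"; returns (picture, depth): 384x512x3 uint8, red, green, blue; 384x512 float32, m along the optical axis (not along the pixel's ray), 0 where there is no reading.
- camera_info(name): a dict with "K" (3x3 intrinsics, pixels), "rvec" (rotation vector, rad) and "tvec" (3), from world to camera coordinates, as OpenCV has them; the wrist camera has in their place "mount" (4x4, takes a point from camera to tool coordinates, whose origin is the TCP and whose axes are the flange's). Camera axes: x right, y down, z forward; pixel columns grow to the right and rows downward; lengths in m; the calibration is good to about 2 mm. A picture is of the moment at which its call begins: read the wrist's pose just before it. camera_info takes no time and is no camera call.
- order.sign_off(): hands the job in; it is judged then, once.
Trained networks look in the newest picture that a camera, given by its name, has taken for a name from the list of things; names that differ only in an ending like _2 or _b are one class to them, and where a whole thing is asked for, a point or a joint stands for the part that bears it (a point fixed in the world has none). Each returns a list of dicts, best first, with "confidence" (0 to 1); they miss things now and then, are a little off and sometimes report something else, mostly with a low value. They report only what shows in the picture. A call takes as long as a camera call.
- find_in(camera, name): "box" ([centre column, centre row, width, height] in pixels, round what is visible of it).
The state is a dict: "time": time; "joints": joint angles; "joint_vel": joint speeds; "effort": joint torques, N m; "tool_pos": TCP position; "orientation": TCP orientation; "wrist_force": force on the tool from outside, world axes, zero at the start; "wrist_torque": the same for the moment, N m; "width": finger opening in m; "gripper_force": force on a finger pad.
Only numpy, scipy, OpenCV 4.12 (cv2) and the standard library are available. Lean on these libraries where they do the work, as an engineer would, in place of code of your own. Each camera call takes 0.05 s, during which the arm holds its last target. There are 200 camera calls.

## Working session

There is one attempt and no reset: what is moved stays moved. The work goes in short steps, Python scripts to look and compute and a tool call to move; the robot and the scene stay as the last step left them, time stands still between calls to the robot, and variables do not carry over. Pictures are saved under pics/ and viewed, at most 10 in all, crops included, and the job is handed in when it is done.

Besides the shell and the picture viewer there is one more tool, called after "Emit:" by a JSON object that holds its "api" and its "payload", one argument or row to a line. servo_tool: Moves the arm, as the interface text tells. Shifts and turns lie within -1 to 1; 1 stands for 200 mm of shift or 30 degrees of turn. Its arguments: {"type":"object","properties":{"rows":{"type":"array"},"gripper":{"type":"number"}},"required":["rows"]}

```bash
mkdir -p pics
cat > h.py <<'E'
import numpy as np, cv2
from scipy.spatial.transform import Rotation as R
from bench import env, grab_frame, camera_info, order, find_in
def toolT():
    s=env.read_state(); T=np.eye(4); T[:3,:3]=R.from_euler('xyz',s['orientation']).as_matrix(); T[:3,3]=s['tool_pos']; return T
def look(name,png=None):
    T=toolT(); im,d=grab_frame(name); c=camera_info(name)
    if name=='wrist': M=T@np.array(c['mount'])
    else:
        W=np.eye(4); W[:3,:3]=cv2.Rodrigues(np.array(c['rvec'],float))[0]; W[:3,3]=np.ravel(c['tvec']); M=np.linalg.inv(W)
    K=np.array(c['K']); v,u=np.mgrid[:384,:512]
    P=np.stack([(u-K[0,2])/K[0,0]*d,(v-K[1,2])/K[1,1]*d,d],-1)@M[:3,:3].T+M[:3,3]
    P[d==0]=np.nan
    if png: cv2.imwrite('pics/'+png,im[:,:,::-1])
    return im,P
E
python3 - <<'E'
from h import *
print(env.hold_point_z, env.read_state())
ims=[]
for n in('top','side'):
    im,P=look(n); ims.append(im)
    for o in('red_press','blue_press','red_unit','stone_center','knife_mid','oil'):
        for r in find_in(n,o)[:2]:
            c,w=r['box'][:2],r['box'][2:]
            print(n,o,round(r['confidence'],2),np.round(r['box']),np.round(P[int(c[1]),int(c[0])],3))
    np.savez(n+'.npz',im=im,P=P)
cv2.imwrite('pics/a.png',np.vstack(ims)[:,:,::-1])
E
```

```text
0.0187 {'time': 0.0, 'joints': array([ 1.19998847e+00,  1.50976648e-01,  1.43801321e+00, -6.10618281e-06,
        1.55378819e+00, -1.33990752e-01]), 'joint_vel': array([-0.00029794, -0.00054094,  0.00042724,  0.00036414,  0.00044758,
        0.00021717]), 'effort': array([-1.29276930e-03, -7.13054824e+01, -5.70869923e+01, -2.03223717e-04,
        8.74460209e-03, -3.59866658e-05]), 'tool_pos': array([0.13482959, 0.55872382, 0.23068965]), 'orientation': array([-3.14041707e+00, -1.52306407e-04,  2.90477557e+00]), 'wrist_force': array([-0.07565169, -0.17239219,  0.01302347]), 'wrist_torque': array([ 0.01044524,  0.02422967, -0.0192664 ]), 'gripper_force': 0.0, 'width': 0.08501938166802644}
top red_press 0.65 [328. 180.  18.  64.] [ 0.626 -0.177  0.127]
top blue_press 0.78 [340. 263.  30.  72.] [ 0.448 -0.205  0.124]
top red_unit 0.94 [349. 180.  67.  76.] [ 0.625 -0.222  0.129]
top red_unit 0.57 [220. 223.  37.  40.] [0.526 0.064 0.023]
top stone_center 0.61 [220. 222.  35.  40.] [0.526 0.064 0.023]
top stone_center 0.56 [350. 179.  69.  75.] [ 0.627 -0.223  0.131]
top knife_mid 0.55 [174. 147. 112.  16.] [0.712 0.187 0.009]
top oil 0.84 [257. 122.  30.  30.] [ 0.756 -0.018  0.103]
side red_press 0.68 [312. 225.  68.  39.] [ 0.622 -0.177  0.117]
side blue_press 0.86 [225. 276.  80.  53.] [ 0.438 -0.205  0.115]
side stone_center 0.59 [213. 209.  35.  43.] [0.519 0.052 0.022]
side stone_center 0.42 [324. 181.  27.  57.] [ 0.75  -0.042  0.078]
side knife_mid 0.73 [263. 162.  64.  56.] [0.708 0.16  0.016]
side oil 0.9 [324. 179.  24.  53.] [ 0.751 -0.041  0.08 ]
```

View pics/a.png

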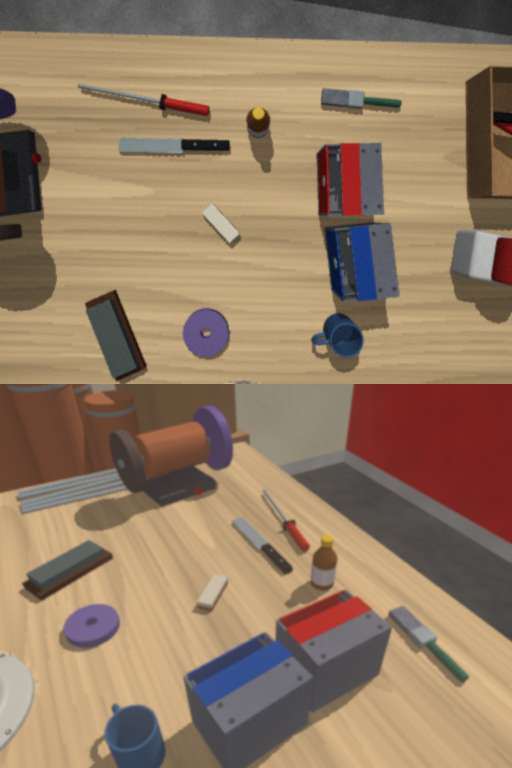

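The top view (upper half) shows the red unit at about (350,180) and the blue one at (362,262). Both have their fronts facing left (+y). The cream stone is at (221,223), lying diagonally, and the knife and bottle are well clear of it. Next I fit the poses.

```bash
cat > fit.py <<'E'
from h import *
d=np.load('top.npz'); im=d['im']; P=d['P']
def fit(m,name):
    q=P[m][:,:2].astype(np.float32); r=cv2.minAreaRect(q*1000); b=cv2.boxPoints(r)
    print(name,len(q),np.round(r[0],0),np.round(r[1],0),round(r[2],1),'z',np.round(np.nanmedian(P[m][:,2]),3)); print(np.round(b).tolist())
x,y,z=P[...,0],P[...,1],P[...,2]
fit((abs(x-.526)<.08)&(abs(y-.064)<.08)&(z>.015)&(z<.04),'stone')
hsv=cv2.cvtColor(im,cv2.COLOR_RGB2HSV)
red=((hsv[...,0]<8)|(hsv[...,0]>172))&(hsv[...,1]>150)
box=(abs(x-.625)<.11)&(abs(y+.22)<.12)
fit(box&(z>.124)&(z<.14)&(y<-.19),'top unit')
fit(box&red&(z>.118)&(y>-.185),'panel top edge')
fit(box&red&(z>.118)&(y<-.19),'red strip')
s=np.load('side.npz');
E
python3 fit.py
```

```text
stone 586 [525.  63.] [100.  34.] 44.2 z 0.022
[[477.0, 40.0], [501.0, 16.0], [572.0, 85.0], [548.0, 110.0]]
top unit 3333 [ 610. -250.] [193. 121.] 1.7 z 0.131
[[512.0, -192.0], [515.0, -313.0], [708.0, -307.0], [705.0, -186.0]]
panel top edge 151 [ 625. -176.] [141.   5.] 2.7 z 0.126
[[555.0, -177.0], [555.0, -181.0], [696.0, -175.0], [696.0, -170.0]]
red strip 1305 [ 628. -225.] [156.  40.] 2.5 z 0.132
[[549.0, -208.0], [551.0, -248.0], [707.0, -241.0], [705.0, -201.0]]
```

```bash
cat >> h.py <<'E'
from scipy.spatial.transform import Slerp
def down(yaw,tilt=0): # yaw deg, tilt deg about tool x
    return R.from_euler('z',yaw,degrees=True)*R.from_euler('x',180+tilt,degrees=True)
def plan(*targets,T0=None):
    T=toolT() if T0 is None else T0
    p,q=T[:3,3],R.from_matrix(T[:3,:3])
    for tp,tq in targets:
        tp=np.array(tp,float)
        for n in range(1,12):
            S=Slerp([0,1],R.concatenate([q,tq])); rows=[]; a,b=p,q
            for k in range(1,n+1):
                c=p+(tp-p)*k/n; e=S(k/n)
                rows.append(np.r_[b.inv().apply(c-a)/.2,np.degrees((b.inv()*e).as_rotvec())/30]); a,b=c,e
            if np.abs(rows).max()<=1: break
        for r in rows: print(np.round(r,3), 'rows>=',max(np.linalg.norm(r[:3])*200/62.5,np.linalg.norm(r[3:])*30/10.7).round(1))
        print('--'); p,q=tp,tq
E
python3 - <<'E'
from h import *
plan(((.625,-.08,.20),down(182.6,30)),((.625,-.125,.085),down(182.6,30)))
E
```

```text
[-0.783 -0.633  0.039  0.248 -0.035 -0.132] rows>= 3.2
[-0.736 -0.674  0.138  0.248 -0.035 -0.132] rows>= 3.2
[-0.685 -0.698  0.241  0.248 -0.035 -0.132] rows>= 3.2
[-0.631 -0.705  0.344  0.248 -0.035 -0.132] rows>= 3.2
--
[0.01  0.093 0.61  0.    0.    0.   ] rows>= 2.0
--
```

Emit:
{"api": "servo_tool", "payload": {
  "rows": [
    {"tx":-0.39,"ty":-0.315,"tz":0.02,"rx":0.125,"ry":-0.02,"rz":-0.065},
    {"tx":-0.78,"ty":-0.63,"tz":0.04,"rx":0.25,"ry":-0.035,"rz":-0.13},
    {"tx":-0.78,"ty":-0.63,"tz":0.04,"rx":0.25,"ry":-0.035,"rz":-0.13},
    {"tx":-0.78,"ty":-0.63,"tz":0.04,"rx":0.25,"ry":-0.035,"rz":-0.13}
  ],
  "gripper": 0
}}

```text
time: 1.2
tool_pos: [0.2585, 0.3977, 0.2234]
orientation: [-3.01, 0.014, 2.971]
wrist_force: [-0.7, -0.1, 0.0]
width: 0.0124
gripper_force: 0.0
```

Emit:
{"api": "servo_tool", "payload": {
  "rows": [
    {"tx":-0.735,"ty":-0.675,"tz":0.14,"rx":0.25,"ry":-0.035,"rz":-0.13},
    {"tx":-0.735,"ty":-0.675,"tz":0.14,"rx":0.25,"ry":-0.035,"rz":-0.13},
    {"tx":-0.735,"ty":-0.675,"tz":0.14,"rx":0.25,"ry":-0.035,"rz":-0.13},
    {"tx":-0.735,"ty":-0.675,"tz":0.14,"rx":0.25,"ry":-0.035,"rz":-0.13}
  ]
}}

```text
time: 1.7
tool_pos: [0.3804, 0.2378, 0.2152]
orientation: [-2.878, 0.019, 3.041]
wrist_force: [-0.0, -0.0, -0.5]
width: 0.0
gripper_force: 0.0
```

Emit:
{"api": "servo_tool", "payload": {
  "rows": [
    {"tx":-0.685,"ty":-0.7,"tz":0.24,"rx":0.25,"ry":-0.035,"rz":-0.13},
    {"tx":-0.685,"ty":-0.7,"tz":0.24,"rx":0.25,"ry":-0.035,"rz":-0.13},
    {"tx":-0.685,"ty":-0.7,"tz":0.24,"rx":0.25,"ry":-0.035,"rz":-0.13},
    {"tx":-0.685,"ty":-0.7,"tz":0.24,"rx":0.25,"ry":-0.035,"rz":-0.13}
  ]
}}

```text
time: 2.2
tool_pos: [0.5024, 0.0778, 0.2076]
orientation: [-2.746, 0.014, 3.112]
wrist_force: [-1.2, 0.3, -0.3]
width: -0.0002
gripper_force: 0.0
```

Run:
```python
from h import *
s=env.read_state(); print(s['time'],s['tool_pos'],s['width'],s['joints'])
plan(((.625,-.08,.20),down(182.6,30)),((.625,-.125,.085),down(182.6,30)))
```

```text
2.2 [0.50244308 0.07782941 0.20760994] -0.00020268889648850279 [ 0.24053361  0.1017183   1.59068884 -0.38438174  1.54876852 -1.27020009]
[-0.635 -0.693  0.34   0.243 -0.04  -0.14 ] rows>= 3.2
--
[0.01  0.093 0.61  0.    0.    0.   ] rows>= 2.0
--
```

Emit:
{"api": "servo_tool", "payload": {
  "rows": [
    {"tx":-0.635,"ty":-0.693,"tz":0.34,"rx":0.243,"ry":-0.04,"rz":-0.14},
    {"tx":-0.635,"ty":-0.693,"tz":0.34,"rx":0.243,"ry":-0.04,"rz":-0.14},
    {"tx":-0.635,"ty":-0.693,"tz":0.34,"rx":0.243,"ry":-0.04,"rz":-0.14},
    {"tx":-0.635,"ty":-0.693,"tz":0.34,"rx":0.243,"ry":-0.04,"rz":-0.14},
    {"tx":-0.635,"ty":-0.693,"tz":0.34,"rx":0.243,"ry":-0.04,"rz":-0.14}
  ]
}}

```text
time: 2.82
tool_pos: [0.6241, -0.0772, 0.1999]
orientation: [-2.619, -0.0, -3.094]
wrist_force: [-0.6, -0.0, -0.8]
width: -0.0003
gripper_force: 0.0
```

Emit:
{"api": "servo_tool", "payload": {
  "rows": [
    {"tx":0,"ty":0.045,"tz":0.3},
    {"tx":0.01,"ty":0.09,"tz":0.61},
    {"tx":0.01,"ty":0.09,"tz":0.61},
    {"tx":0.01,"ty":0.09,"tz":0.61}
  ]
}}

```text
schema error: expected keys tx, ty, tz, rx, ry, rz
```

Run:
```python
from h import *
s=env.read_state(); print(s['time'],s['tool_pos'],s['wrist_force'])
im,P=look('wrist'); im2,_=look('side')
for r in find_in('wrist','red_press')[:2]: print(r)
cv2.imwrite('pics/b.png',np.vstack([im,im2[100:310]])[:,:,::-1])
hsv=cv2.cvtColor(im,cv2.COLOR_RGB2HSV)
red=((hsv[...,0]<8)|(hsv[...,0]>172))&(hsv[...,1]>150)&(P[...,2]>.05)&(P[...,2]<.12)&(P[...,1]<-.1)
q=P[red]; print(len(q)); 
if len(q)>20: print(np.polyfit(q[:,0]-.625,q[:,1],1),np.median(q,0))
plan(((.6265,-.158,.085),down(182.6,30)),((.6265,-.166,.085),down(182.6,30)))
```

```text
2.825 [ 0.62408812 -0.07724246  0.19994596] [-0.56332187 -0.03674632 -0.77797996]
{'box': [219.8, 174.0, 88.3, 142.8], 'confidence': 0.88}
5780
[ 1.26563028 -0.22357705] [ 0.60443349 -0.17507918  0.09364986]
[ 0.006 -0.065  0.705  0.001  0.004  0.006] rows>= 2.3
--
[ 0.002 -0.035  0.02   0.     0.     0.   ] rows>= 0.1
--
```

View pics/b.png

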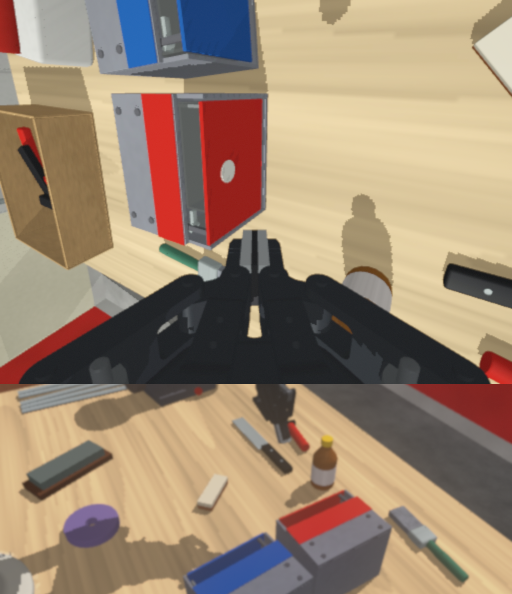

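Run:
```python
from h import *
im,P=look('wrist'); print('disc',np.round(P[171,228],4))
M=np.array(camera_info('wrist')['mount']); print(np.round(M,3))
T=toolT(); print('cam now',(T@M)[:3,3]); T[:3,3]=(.626,-.16,.085); print('cam at press',(T@M)[:3,3])
```

```text
disc [ 0.6251 -0.1729  0.0899]
[[-0.    -0.947 -0.323  0.084]
 [ 1.    -0.    -0.001 -0.   ]
 [ 0.    -0.323  0.947 -0.142]
 [ 0.     0.     0.     1.   ]]
cam now [ 0.53680687 -0.00983719  0.32417847]
cam at press [ 0.53902761 -0.09336166  0.20847172]
```

The wrist view shows the white disc at (228,171), which works out to (0.625, -0.173, 0.090). The fingers and camera are clear of the bottle.

Emit:
{"api": "servo_tool", "payload": {
  "rows": [
    {"tx":0,"ty":0,"tz":0.3,"rx":0,"ry":0,"rz":0},
    {"tx":0,"ty":0.015,"tz":0.65,"rx":0,"ry":0,"rz":0},
    {"tx":0,"ty":0.015,"tz":0.65,"rx":0,"ry":0,"rz":0},
    {"tx":0,"ty":0.015,"tz":0.65,"rx":0,"ry":0,"rz":0}
  ]
}}

```text
time: 3.52
tool_pos: [0.6274, -0.1397, 0.0873]
orientation: [-2.618, 0.001, -3.093]
wrist_force: [-0.1, 0.5, 0.6]
width: 0.0002
gripper_force: 0.0
```

Run:
```python
from h import *
T=toolT(); print(T[:3,3]); print(T[:3,:3].T@np.array([.045,-.999,0])*.01/.2)
```

```text
[ 0.62740281 -0.13969349  0.08731059]
[ 0.00016132 -0.04329992  0.02500313]
```

Emit:
{"api": "servo_tool", "payload": {
  "rows": [
    {"tx":0,"ty":-0.035,"tz":0.02,"rx":0,"ry":0,"rz":0},
    {"tx":0,"ty":-0.069,"tz":0.04,"rx":0,"ry":0,"rz":0},
    {"tx":0,"ty":-0.069,"tz":0.04,"rx":0,"ry":0,"rz":0}
  ]
}}

```text
time: 3.9
tool_pos: [0.6281, -0.1568, 0.087]
orientation: [-2.618, 0.001, -3.094]
wrist_force: [0.2, 0.3, -0.4]
width: -0.0002
gripper_force: 0.0
```

Emit:
{"api": "servo_tool", "payload": {
  "rows": [
    {"tx":0,"ty":-0.009,"tz":0.005,"rx":0,"ry":0,"rz":0},
    {"tx":0,"ty":-0.017,"tz":0.01,"rx":0,"ry":0,"rz":0},
    {"tx":0,"ty":-0.017,"tz":0.01,"rx":0,"ry":0,"rz":0}
  ]
}}

```text
time: 4.28
tool_pos: [0.628, -0.1604, 0.0862]
orientation: [-2.618, -0.0, -3.094]
wrist_force: [0.3, -0.6, -1.1]
width: -0.0001
gripper_force: 0.0
```

Emit:
{"api": "servo_tool", "payload": {
  "rows": [
    {"tx":0,"ty":-0.009,"tz":0.005,"rx":0,"ry":0,"rz":0},
    {"tx":0,"ty":-0.013,"tz":0.0075,"rx":0,"ry":0,"rz":0},
    {"tx":0,"ty":-0.013,"tz":0.0075,"rx":0,"ry":0,"rz":0}
  ]
}}

```text
time: 4.65
tool_pos: [0.6282, -0.1634, 0.0862]
orientation: [-2.618, -0.0, -3.094]
wrist_force: [0.3, 0.3, -0.9]
width: 0.0001
gripper_force: 0.0
```

Emit:
{"api": "servo_tool", "payload": {
  "rows": [
    {"tx":0,"ty":-0.006,"tz":0.004,"rx":0,"ry":0,"rz":0},
    {"tx":0,"ty":-0.009,"tz":0.005,"rx":0,"ry":0,"rz":0},
    {"tx":0,"ty":-0.009,"tz":0.005,"rx":0,"ry":0,"rz":0}
  ]
}}

```text
time: 5.03
tool_pos: [0.6283, -0.1654, 0.0862]
orientation: [-2.618, -0.0, -3.094]
wrist_force: [-0.2, -0.2, 0.2]
width: -0.0
gripper_force: 0.0
```

Emit:
{"api": "servo_tool", "payload": {
  "rows": [
    {"tx":0,"ty":-0.006,"tz":0.004,"rx":0,"ry":0,"rz":0},
    {"tx":0,"ty":-0.013,"tz":0.0075,"rx":0,"ry":0,"rz":0},
    {"tx":0,"ty":-0.013,"tz":0.0075,"rx":0,"ry":0,"rz":0}
  ]
}}

```text
time: 5.4
tool_pos: [0.6284, -0.1683, 0.0862]
orientation: [-2.618, 0.0, -3.094]
wrist_force: [0.3, 3.3, 1.6]
width: -0.0002
gripper_force: 1.6
```

Emit:
{"api": "servo_tool", "payload": {
  "rows": [
    {"tx":0,"ty":-0.006,"tz":0.004,"rx":0,"ry":0,"rz":0},
    {"tx":0,"ty":-0.009,"tz":0.005,"rx":0,"ry":0,"rz":0},
    {"tx":0,"ty":-0.009,"tz":0.005,"rx":0,"ry":0,"rz":0}
  ]
}}

```text
time: 5.78
tool_pos: [0.6285, -0.1704, 0.0862]
orientation: [-2.618, -0.0, -3.094]
wrist_force: [-0.0, 3.4, 0.7]
width: 0.0001
gripper_force: 2.0
```

Emit:
{"api": "servo_tool", "payload": {
  "rows": [
    {"tx":0,"ty":-0.004,"tz":0.0025,"rx":0,"ry":0,"rz":0},
    {"tx":0,"ty":-0.0065,"tz":0.004,"rx":0,"ry":0,"rz":0},
    {"tx":0,"ty":-0.0065,"tz":0.004,"rx":0,"ry":0,"rz":0}
  ]
}}

```text
time: 6.15
tool_pos: [0.6286, -0.1719, 0.0862]
orientation: [-2.618, 0.0, -3.094]
wrist_force: [-0.2, 5.3, 0.6]
width: 0.0001
gripper_force: 2.7
```

Emit:
{"api": "servo_tool", "payload": {
  "rows": [
    {"tx":0,"ty":-0.003,"tz":0.002,"rx":0,"ry":0,"rz":0},
    {"tx":0,"ty":-0.003,"tz":0.002,"rx":0,"ry":0,"rz":0}
  ]
}}

```text
time: 6.4
tool_pos: [0.6287, -0.1723, 0.0862]
orientation: [-2.619, 0.0, -3.094]
wrist_force: [-1.8, 8.9, 3.3]
width: 0.0001
gripper_force: 4.9
```

Emit:
{"api": "servo_tool", "payload": {
  "rows": [
    {"tx":0,"ty":0.15,"tz":-0.085,"rx":0,"ry":0,"rz":0},
    {"tx":0,"ty":0.3,"tz":-0.17,"rx":0,"ry":0,"rz":0},
    {"tx":0,"ty":0.48,"tz":-0.275,"rx":0,"ry":0,"rz":0},
    {"tx":0,"ty":0.48,"tz":-0.275,"rx":0,"ry":0,"rz":0},
    {"tx":0,"ty":0.3,"tz":-0.8,"rx":0,"ry":0,"rz":0},
    {"tx":0,"ty":0.3,"tz":-0.8,"rx":0,"ry":0,"rz":0},
    {"tx":0,"ty":0.3,"tz":-0.8,"rx":0,"ry":0,"rz":0}
  ]
}}

```text
time: 7.28
tool_pos: [0.6237, -0.0412, 0.1991]
orientation: [-2.617, 0.006, -3.094]
wrist_force: [0.3, -1.2, -1.1]
width: -0.0005
gripper_force: 0.0
```

Run:
```python
from h import *
im,P=look('top'); im2,P2=look('wrist')
cv2.imwrite('pics/c.png',np.vstack([im[100:320],im2])[:,:,::-1]); np.savez('open.npz',im=im,P=P,im2=im2,P2=P2)
print(env.read_state()['tool_pos'])
x,y,z=P[...,0],P[...,1],P[...,2]
st=(abs(x-.525)<.08)&(abs(y-.063)<.08)&(z>.015)&(z<.04)
if st.any(): print(cv2.minAreaRect(P[st][:,:2].astype(np.float32)*1000))
plan(((.525,.063,.10),down(224.4)),((.525,.063,.003),down(224.4)))
```

```text
[ 0.62234274 -0.04153838  0.19468364]
((518.2918090820312, 57.04515838623047), (83.14396667480469, 34.05977249145508), 43.9968376159668)
[ 0.231  0.354  0.069 -0.478 -0.182 -0.679] rows>= 2.4
[ 0.107  0.388  0.147 -0.478 -0.182 -0.679] rows>= 2.4
--
[ 0.    -0.     0.485  0.     0.     0.   ] rows>= 1.6
--
```

View pics/c.png

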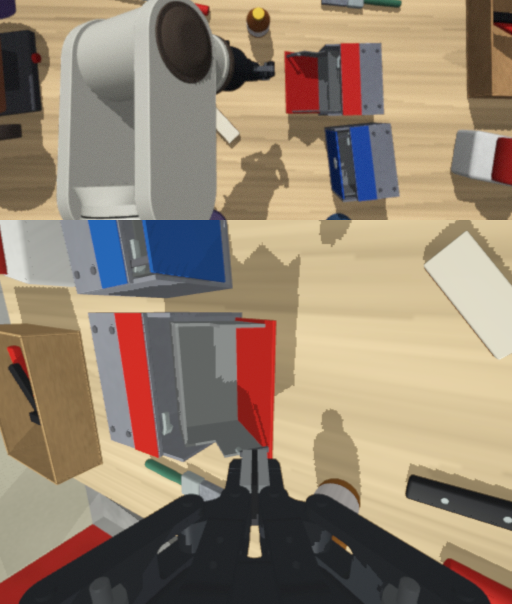

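The bin is open: in the top view its red trough spans columns 286–345. Blue is shut and the stone hasn't moved. Now I go to the stone.

Emit:
{"api": "servo_tool", "payload": {
  "rows": [
    {"tx":0.115,"ty":0.177,"tz":0.03,"rx":-0.24,"ry":-0.09,"rz":-0.34},
    {"tx":0.23,"ty":0.354,"tz":0.07,"rx":-0.478,"ry":-0.182,"rz":-0.68},
    {"tx":0.23,"ty":0.354,"tz":0.07,"rx":-0.478,"ry":-0.182,"rz":-0.68},
    {"tx":0.23,"ty":0.354,"tz":0.07,"rx":-0.478,"ry":-0.182,"rz":-0.68}
  ],
  "gripper": 60
}}

```text
time: 7.88
tool_pos: [0.5734, 0.0101, 0.1463]
orientation: [-2.88, -0.05, -2.731]
wrist_force: [0.7, -0.1, 0.7]
width: 0.0599
gripper_force: 0.0
```

Emit:
{"api": "servo_tool", "payload": {
  "rows": [
    {"tx":0.107,"ty":0.388,"tz":0.147,"rx":-0.478,"ry":-0.182,"rz":-0.68},
    {"tx":0.107,"ty":0.388,"tz":0.147,"rx":-0.478,"ry":-0.182,"rz":-0.68},
    {"tx":0.107,"ty":0.388,"tz":0.147,"rx":-0.478,"ry":-0.182,"rz":-0.68},
    {"tx":0.107,"ty":0.388,"tz":0.147,"rx":-0.478,"ry":-0.182,"rz":-0.68}
  ]
}}

```text
time: 8.38
tool_pos: [0.5251, 0.0625, 0.0991]
orientation: [3.141, -0.002, -2.368]
wrist_force: [-0.4, 0.6, 0.3]
width: 0.06
gripper_force: 0.0
```

Run:
```python
from h import *
print(toolT()[:3,3],env.read_state()['width'])
im,P=look('wrist','d.png')
x,y,z=P[...,0],P[...,1],P[...,2]
st=(abs(x-.525)<.08)&(abs(y-.063)<.08)&(z>.015)&(z<.035)
st=cv2.morphologyEx(st.astype(np.uint8),cv2.MORPH_OPEN,np.ones((5,5)))>0
print(cv2.minAreaRect(P[st][:,:2].astype(np.float32)*1000))
plan(((.525,.063,.003),down(224.4)))
```

```text
[0.52512379 0.06254528 0.09914937] 0.05996395043540823
((523.2725219726562, 62.665069580078125), (100.13125610351562, 34.029083251953125), 44.18629455566406)
[-0.001  0.002  0.482 -0.    -0.003 -0.003] rows>= 1.5
--
```

View pics/d.png

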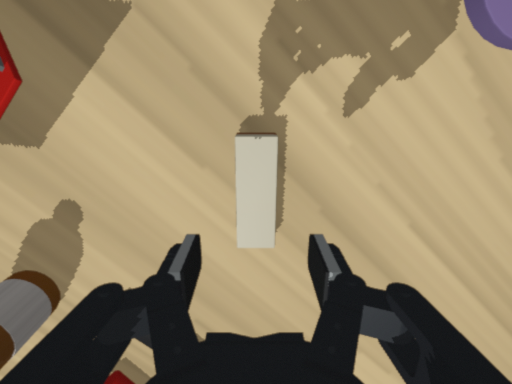

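The stone sits centred between the fingers (around column 256) and is aligned with them. I'll go down and grip.

Emit:
{"api": "servo_tool", "payload": {
  "rows": [
    {"tx":0,"ty":0,"tz":0.2,"rx":0,"ry":0,"rz":0},
    {"tx":0,"ty":0,"tz":0.4,"rx":0,"ry":0,"rz":0},
    {"tx":0,"ty":0,"tz":0.475,"rx":0,"ry":0,"rz":0},
    {"tx":0,"ty":0,"tz":0.475,"rx":0,"ry":0,"rz":0}
  ]
}}

```text
time: 8.93
tool_pos: [0.5249, 0.0636, 0.0046]
orientation: [3.141, -0.001, -2.365]
wrist_force: [0.1, -0.6, 0.2]
width: 0.06
gripper_force: 0.0
```

Emit:
{"api": "servo_tool", "payload": {
  "rows": [
    {"tx":0,"ty":0,"tz":0,"rx":0,"ry":0,"rz":0},
    {"tx":0,"ty":0,"tz":0,"rx":0,"ry":0,"rz":0},
    {"tx":0,"ty":0,"tz":0,"rx":0,"ry":0,"rz":0},
    {"tx":0,"ty":0,"tz":0,"rx":0,"ry":0,"rz":0},
    {"tx":0,"ty":0,"tz":0,"rx":0,"ry":0,"rz":0},
    {"tx":0,"ty":0,"tz":0,"rx":0,"ry":0,"rz":0}
  ],
  "gripper": 25
}}

```text
time: 9.68
tool_pos: [0.526, 0.0635, 0.0066]
orientation: [-3.14, 0.002, -2.365]
wrist_force: [-1.1, -0.1, 6.5]
width: 0.0323
gripper_force: 60.7
```

Emit:
{"api": "servo_tool", "payload": {
  "rows": [
    {"tx":0,"ty":0,"tz":-0.1,"rx":0,"ry":0,"rz":0},
    {"tx":0,"ty":0,"tz":-0.3,"rx":0,"ry":0,"rz":0},
    {"tx":0,"ty":0,"tz":-0.6,"rx":0,"ry":0,"rz":0},
    {"tx":0,"ty":0,"tz":-0.9,"rx":0,"ry":0,"rz":0},
    {"tx":0,"ty":0,"tz":-0.9,"rx":0,"ry":0,"rz":0}
  ]
}}

```text
time: 10.3
tool_pos: [0.5269, 0.0633, 0.1906]
orientation: [-3.136, 0.006, -2.365]
wrist_force: [-0.2, 0.5, -2.3]
width: 0.0326
gripper_force: 60.1
```

Run:
```python
from h import *
T=toolT(); print(T[:3,3],env.read_state()['width'])
im,P=look('wrist')
# stone pixels: between the fingers, in tool frame
Q=(P-T[:3,3])@T[:3,:3]
st=(abs(Q[...,1])<.016)&(abs(Q[...,0])<.08)&(Q[...,2]>-.025)&(Q[...,2]<.02)
print('stone in tool: x range',np.round(np.percentile(Q[st][:,0],[1,99]),3),'z',np.round(np.percentile(Q[st][:,2],[5,50,95]),3),st.sum())
d=np.load('open.npz'); im,P=d['im'],d['P']; x,y,z=P[...,0],P[...,1],P[...,2]
b=(abs(x-.625)<.1)&(y>-.19)&(y<-.05)&(z>.02)
hsv=cv2.cvtColor(im,cv2.COLOR_RGB2HSV); red=((hsv[...,0]<8)|(hsv[...,0]>172))&(hsv[...,1]>100)
print('panel inside',cv2.minAreaRect(P[b&red][:,:2].astype(np.float32)*1000))
for yy in np.arange(-.19,-.06,.01):
    m=(abs(x-.625)<.03)&(abs(y-yy)<.005); 
    if m.any(): print(round(yy,2),np.round(np.median(z[m]),3))
plan(((.627,-.128,.20),down(182.6)),((.627,-.128,.090),down(182.6)))
```

```text
[0.52694672 0.06333517 0.19064891] 0.03258020694476466
stone in tool: x range [-0.046  0.052] z [-0.016 -0.015 -0.014] 10820
panel inside ((623.2275390625, -130.00733947753906), (142.4118194580078, 85.68875885009766), 1.540027379989624)
-0.19 0.04
-0.18 0.026
-0.17 0.019
-0.16 0.027
-0.15 0.035
-0.14 0.042
-0.13 0.05
-0.12 0.058
-0.11 0.066
-0.1 0.074
-0.09 0.078
-0.08 0.0
-0.07 0.0
[ 0.155 -0.518 -0.03  -0.002  0.004  0.698] rows>= 2.0
[-0.041 -0.54  -0.03  -0.002  0.004  0.698] rows>= 2.0
--
[ 0.   -0.    0.55  0.    0.    0.  ] rows>= 1.8
--
```

The stone is held (width 33 mm, 60 N). The trough profile shows the rim at y≈-0.087 and the V's bottom at y≈-0.17. I'll carry the stone over the trough.

Emit:
{"api": "servo_tool", "payload": {
  "rows": [
    {"tx":0.075,"ty":-0.26,"tz":-0.02,"rx":0,"ry":0,"rz":0.35},
    {"tx":0.155,"ty":-0.525,"tz":-0.03,"rx":0,"ry":0,"rz":0.7},
    {"tx":0.155,"ty":-0.525,"tz":-0.03,"rx":0,"ry":0,"rz":0.7},
    {"tx":0.155,"ty":-0.525,"tz":-0.03,"rx":0,"ry":0,"rz":0.7}
  ]
}}

```text
time: 10.85
tool_pos: [0.5761, -0.033, 0.1898]
orientation: [3.14, -0.002, -2.731]
wrist_force: [0.5, 1.0, -1.8]
width: 0.0325
gripper_force: 60.3
```

Emit:
{"api": "servo_tool", "payload": {
  "rows": [
    {"tx":-0.02,"ty":-0.27,"tz":-0.02,"rx":0,"ry":0,"rz":0.35},
    {"tx":-0.04,"ty":-0.55,"tz":-0.03,"rx":0,"ry":0,"rz":0.7},
    {"tx":-0.04,"ty":-0.55,"tz":-0.03,"rx":0,"ry":0,"rz":0.7},
    {"tx":-0.04,"ty":-0.55,"tz":-0.03,"rx":0,"ry":0,"rz":0.7}
  ]
}}

```text
time: 11.35
tool_pos: [0.6274, -0.1298, 0.1963]
orientation: [3.14, -0.001, -3.096]
wrist_force: [-0.3, -0.2, -0.4]
width: 0.0325
gripper_force: 60.6
```

Run:
```python
from h import *
print(toolT()[:3,3],env.read_state()['width'])
look('wrist','e.png')
plan(((.627,-.132,.089),down(182.6)))
```

```text
[ 0.62741893 -0.1297876   0.19629617] 0.03252166143898852
[ 0.002 -0.013  0.538  0.002 -0.002  0.002] rows>= 1.7
--
```

View pics/e.png

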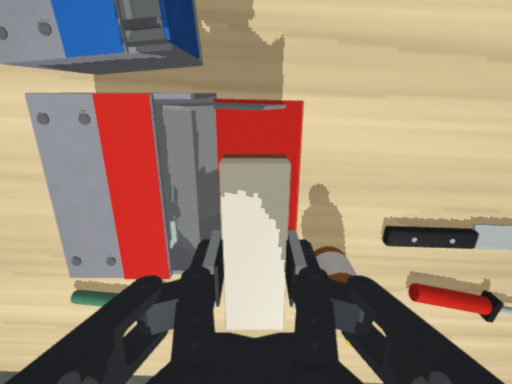

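The stone is held over the red trough, spanning columns 222–290, with its length along the bin's width. I'll check the back wall's edge before lowering.

Run:
```python
from h import *
im,P=look('wrist'); x,y,z=P[...,0],P[...,1],P[...,2]
for yy in np.arange(-.2,-.085,.008):
    m=(abs(x-.58)<.012)&(abs(y-yy)<.004)&(z<.15)
    if m.any(): print(round(yy,3),np.round(np.percentile(z[m],[10,50,95]),3))
```

```text
-0.2 [0.041 0.097 0.101]
-0.192 [0.033 0.101 0.107]
-0.184 [0.022 0.03  0.11 ]
-0.176 [0.015 0.017 0.019]
-0.168 [0.019 0.022 0.025]
-0.16 [0.025 0.028 0.031]
-0.152 [0.032 0.034 0.037]
-0.144 [0.038 0.04  0.043]
-0.136 [0.044 0.047 0.05 ]
-0.128 [0.051 0.053 0.056]
-0.12 [0.057 0.059 0.062]
-0.112 [0.063 0.066 0.069]
-0.104 [0.069 0.072 0.075]
-0.096 [0.076 0.078 0.082]
-0.088 [0.08  0.082 0.083]
```

Emit:
{"api": "servo_tool", "payload": {
  "rows": [
    {"tx":0,"ty":-0.01,"tz":0.1,"rx":0,"ry":0,"rz":0},
    {"tx":0,"ty":-0.013,"tz":0.25,"rx":0,"ry":0,"rz":0},
    {"tx":0,"ty":-0.013,"tz":0.35,"rx":0,"ry":0,"rz":0},
    {"tx":0,"ty":-0.013,"tz":0.35,"rx":0,"ry":0,"rz":0}
  ]
}}

```text
time: 11.95
tool_pos: [0.6273, -0.1326, 0.1256]
orientation: [3.14, -0.002, -3.097]
wrist_force: [0.4, 0.3, -1.0]
width: 0.0328
gripper_force: 60.5
```

Emit:
{"api": "servo_tool", "payload": {
  "rows": [
    {"tx":0,"ty":0,"tz":0.1,"rx":0,"ry":0,"rz":0},
    {"tx":0,"ty":0,"tz":0.19,"rx":0,"ry":0,"rz":0},
    {"tx":0,"ty":0,"tz":0.19,"rx":0,"ry":0,"rz":0},
    {"tx":0,"ty":0,"tz":0.19,"rx":0,"ry":0,"rz":0}
  ]
}}

```text
time: 12.45
tool_pos: [0.6281, -0.1336, 0.089]
orientation: [3.141, -0.0, -3.098]
wrist_force: [0.9, -0.8, -1.1]
width: 0.0325
gripper_force: 60.5
```

Emit:
{"api": "servo_tool", "payload": {
  "rows": [
    {"tx":0,"ty":0,"tz":0,"rx":0,"ry":0,"rz":0},
    {"tx":0,"ty":0,"tz":0,"rx":0,"ry":0,"rz":0},
    {"tx":0,"ty":0,"tz":0,"rx":0,"ry":0,"rz":0},
    {"tx":0,"ty":0,"tz":0,"rx":0,"ry":0,"rz":0},
    {"tx":0,"ty":0,"tz":0,"rx":0,"ry":0,"rz":0},
    {"tx":0,"ty":0,"tz":0,"rx":0,"ry":0,"rz":0}
  ],
  "gripper": 44
}}

```text
time: 13.2
tool_pos: [0.6279, -0.1335, 0.0887]
orientation: [3.141, -0.0, -3.098]
wrist_force: [-0.0, -0.4, -0.2]
width: 0.044
gripper_force: 0.0
```

Emit:
{"api": "servo_tool", "payload": {
  "rows": [
    {"tx":0,"ty":0,"tz":-0.15,"rx":0,"ry":0,"rz":0},
    {"tx":0,"ty":0,"tz":-0.4,"rx":0,"ry":0,"rz":0},
    {"tx":0,"ty":0,"tz":-0.7,"rx":0,"ry":0,"rz":0},
    {"tx":0,"ty":0,"tz":-0.7,"rx":0,"ry":0,"rz":0},
    {"tx":0,"ty":0,"tz":-0.7,"rx":0,"ry":0,"rz":0}
  ]
}}

```text
time: 13.82
tool_pos: [0.6278, -0.1335, 0.2284]
orientation: [3.141, -0.001, -3.098]
wrist_force: [0.7, 0.6, -0.6]
width: 0.0439
gripper_force: 0.0
```

Run:
```python
from h import *
print(toolT()[:3,3])
im,_=look('wrist'); im2,_=look('side'); cv2.imwrite('pics/f.png',np.vstack([im,im2[100:310]])[:,:,::-1])
```

```text
[ 0.62783351 -0.13349308  0.22840006]
```

View pics/f.png

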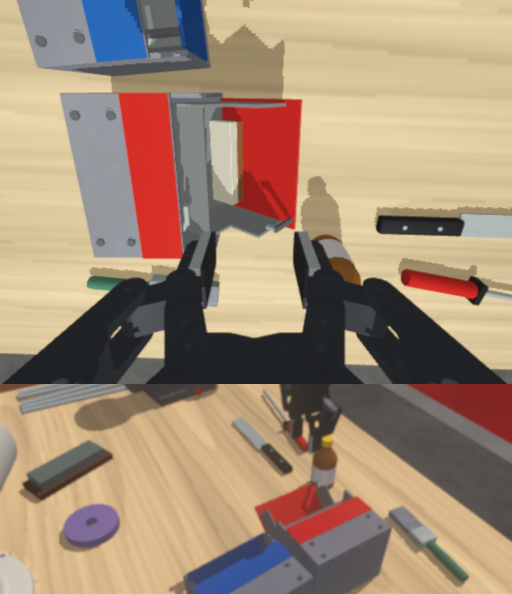

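The stone lies in the open red trough at (226,162). The blue bin is shut, the knife and bottle are undisturbed, and the gripper is clear.

```bash
python3 -c "
from bench import order; print(order.sign_off())"
```

```text
the job is handed in; nothing more can be done
None
```

The red bin is open with the stone lying in it, the blue bin is still shut, the knife and oil bottle are where they were, and the job was handed in at about 14 s of the 56 s allowed.

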